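# Square a bearing cover onto its housing

### The arm

A 6-joint arm with a two-finger parallel gripper is mounted at the origin on the work surface. World frame = base frame: x ahead of the robot, y to its left, z up, the work surface at z = 0. Lengths are in m, angles in rad, forces in N, time in s.
With the tool pointing down it reaches from about 0.35 to 0.95 m from the base axis. Payload 17.4 kg.
Tool frame: the origin (TCP) lies at the very end of the fingers, on their centre line; the grasp point (between the pads) lies 19 mm behind it; z points along the fingers, y is the line along which they close (so a half turn about z gives the same grasp; the last joint's range is limited). The gripper opens to 93 mm and grips with 3 to 60 N. Pads are 15 mm wide; open, the fingers measure 128 mm over their backs; the gripper's body (75 mm by 188 mm) begins 65 mm behind the grasp point.
Start: joints at [1.251, 0.116, 1.442, -0, 1.584, -0.038], TCP at [0.188, 0.648, 0.219] pointing down, gripper open.
Joint ranges: [-2.83, 2.83], [-0.83, 2.19], [0.07, 2.5], [-1.14, 4.28], [0.01, 3], [-2.97, 2.97]. Speed limits (rad/s): [1.89, 1.89, 2.22, 3.14, 3.14, 3.14].

### API

Orientations are given as a unit quaternion [w, x, y, z].
In Python, from workcell import sense, imaging, r gives the robot as it stands.
- The arm moves only by the shell command python3 -m handwheel 'ROWS' [FORCE]. ROWS is JSON, a list of rows, each an object of numbers: "tx", "ty", "tz": the shift along the tool's x, y, z each as a share of 0.1 m, from -1 to 1; "turn": the turn about the tool's z as a share of pi/4 rad, from -1 to 1; "claw": the opening, from 0 (shut) to 1 (fully open). A call has 1 to 12 rows; each row shifts and turns the commanded pose from where the row before left it, along the tool's axes as they then stand; what a row does not reach is not made up. A row lasts 1/10 s, in which the tool goes at most 50 mm and 8.59 degrees, less where a joint would pass 70% of its speed; a pose out of reach is approached as far as the arm can. A call with a number of a shift or a turn outside -1 to 1 is refused whole. A call with a gripper value outside its range is refused whole. The fingers move at their own pace and stop on an object; FORCE is the grip in N (left out, the last holds). Time passes only in rows, so rows that do not move let the fingers close. It gives the time, the measured TCP pose, the force, the opening and the grip force at its end, in the units of the state.
- sense(): the state, without advancing time (a new reading comes with each control period).
- imaging.get_image(name): name is "scene" or "side" or "wrist"; returns a dict with "color" (420x560x3 uint8, red, green, blue), "z_map" (420x560 float32, m along the optical axis (not along the pixel's ray), 0 where there is no reading), "fx", "fy", "cx", "cy" (pixels), "R" (3x3) and "t" (3): a world point X has camera coordinates R X + t. Camera axes: x right, y down, z forward; pixel columns grow to the right and rows downward; lengths in m; the calibration is good to about 2 mm. A picture is of the moment at which its call begins.
- r.job_done(): hands the job in; it is judged then, once.
Trained networks look in a picture, given as the dict that the camera call returned (one of the last four; its "shot" number tells which), for a name from the list of things; names that differ only in an ending like _2 or _b are one class to them, and where a whole thing is asked for, a point or a joint stands for the part that bears it (a point fixed in the world has none). Each returns a list of dicts, best first, with "conf" (0 to 1); they miss things now and then, are a little off and sometimes report something else, mostly with a low value. They report only what shows in the picture. A call takes as long as a camera call. They do not tell look-alikes from the thing itself.
- imaging.masks_of(picture, thing): "region" (420x560 bool, what is visible of it) and "box" ([centre column, centre row, width, height] in pixels, round what is visible of it).
- imaging.place_of(picture, thing): "point" ([row, column] in pixels: a listed point, or the origin of a listed thing).
The state is a dict: "time_s": time; "joint_pos": joint angles; "joint_vel": joint speeds; "joint_torque": joint torques, N m; "tool_pos": TCP position; "orientation": TCP orientation; "ft_force": force on the tool from outside, world axes, zero at the start; "wrist_torque": the same for the moment, N m; "opening": finger opening in m; "finger_force": force on a finger pad.
Only numpy, scipy, OpenCV 4.12 (cv2) and the standard library are available. Lean on these libraries where they do the work, as an engineer would, in place of code of your own. Each camera call takes 0.05 s, during which the arm holds its last target. There are 200 camera calls.

### The job

Take the aluminium cover plate by its orange boss from the blue sloped stand and lay it gently on top of the green bearing housing in the squaring fixture, square end towards the yellow bar. Then slide it lightly home so that it presses against the yellow bar with its square end and against the yellow post with its side at the same time, without forcing it (a steady touch of some 5 N, held for a moment), and leave it lying flat, flush with the housing all round. Do not shift the housing and leave everything else on the bench where it is.

Things in the scene. Friction and masses are not known exactly. Their poses are not given: they have to be found in the camera images.
- cover: Aluminium plate, loose, 0.4 kg, 14 mm thick, tombstone outline: half disc of radius 45 about the origin towards -x, then 90 wide (y) to the square end at x=+50. Origin on the underside, z the upward normal. Orange boss on top, centred at x=+10: 36 (x) by 30 (y), z=14 to 46. Starts face up on the stand, tilted 0.5 rad, square end down at the ledge. Bolt holes are marks. Underside oiled.
- cover_boss (a point): Grip point in the cover's orange boss: 36 mm above the cover's underside, at x = +10 mm, y = 0 of the cover; axes as the cover.
- cover_end (a point): Middle of the cover's square end, on the underside (x = +50 mm of the cover).
- housing: Green-painted steel bearing housing, loose, 2.4 kg, 45 mm tall, outline and axes as the cover's, origin on its underside; a brass-rimmed dark bore is marked on top. Stands on the fixture's base plate, top 55 mm above the bench, square end (+x) 0.3 mm from the bar, +y side 0.3 mm from the post.
- housing_end (a point): Middle of the upper edge of the housing's square end (x = +50 mm, z = 45 mm of the housing).
- fixture: Squaring fixture, fixed to the bench: dark steel base plate 170 x 150 x 10 mm, origin under its centre, z up. Carries the bar on its +x side and the post on its +y side. The housing's origin stands over the fixture's origin, axes parallel.
- bar: Yellow upright bar, fixed on the fixture: 14 mm thick (x), 120 long (y), 56 tall; origin at the centre of its underside, at x=57.3, z=10 mm of the fixture, so its face is at x=50.3. Top 66 mm above the bench, 3 mm below the top face of a cover lying on the housing.
- post: Yellow upright post on the fixture, fixed: 16 mm diameter, 56 mm tall, origin at the centre of its underside at x = +15 mm, y = +53.3 mm, z = 10 mm of the fixture. It touches the straight +y side of a cover that is home.
- stand: Blue sloped stand, fixed: a face 150 x 120 mm falling towards its own +x at 0.5 rad (29 degrees) with an 8 mm thick ledge 10 mm proud at the low end; origin on the bench under the middle of the face, face 52 mm above it. The low end looks roughly to the robot.
- spacer_big: Bystander: loose steel ring 90 mm across, 30 mm tall, origin under its centre.
- spacer_small: Bystander: loose steel ring 68 mm across, 22 mm tall, origin under its centre.
- oil_bottle: Bystander: loose red bottle with a black cap, 52 mm diameter, 150 mm tall, origin under its centre.
- grease_can: Bystander: loose white can, 68 mm diameter, 100 mm tall, origin under its centre.
- wrench: Bystander: loose steel wrench lying on the bench.
- mallet: Bystander: loose hammer lying on the bench.
Things that resemble listed ones, but are neither listed nor needed, are in the scene too. What is shaped like the cover but brown is not meant.

How it is judged:
On the way:
1. the cover, lying on the housing, presses against the bar and the post at the same time (over 1.5 N on each) for 0.2 s (contact force between cover and bar above 1.5 N and contact force between cover and post above 1.5 N and angle between cover's own z axis and vertical below 0.06 rad and z of cover_end in the frame of housing below 0.049 m and horizontal distance between cover_end and housing_end below 0.006 m), for 0.2 s.
At the end, for the whole second after the job is handed in: The cover lies face up, flat (within 0.03 rad) and at rest on the housing, its origin and the middle of its square end each within 2.5 mm horizontally of the housing's (horizontal distance between cover and housing below 0.0025 m and horizontal distance between cover_end and housing_end below 0.0025 m and angle between cover's own z axis and vertical below 0.03 rad and z of cover in the frame of housing between 0.0425 and 0.0475 m and contact force between cover and housing above 1 N and linear speed of cover below 0.01 m/s and angular speed of cover below 0.1 rad/s); the robot touches nothing.
It fails at once if the cover is forced against the bar or the post (over 45 N) (contact force between cover and bar above 45 N or contact force between cover and post above 45 N).
It fails at once if the cover is dropped or slammed on the housing (over 70 N) (contact force between cover and housing above 70 N).
It fails at once if the housing is shifted by more than 5 mm (distance of housing from where it was at the start of the episode above 0.005 m).
It fails at once if a bystander is moved by more than 20 mm (distance of any of spacer_big, spacer_small, oil_bottle, grease_can, wrench, mallet from where it was at the start of the episode above 0.02 m).
It also fails if it takes over 59 s, if anything falls off the work surface, if the arm or the gripper's body presses on something with over 40 N, if the wrist force passes 120 N, or if a joint passes its speed limit or range.

## Working session

There is one attempt and no reset: what is moved stays moved. The work goes in short steps, Python scripts to look and compute and a shell command to move; the robot and the scene stay as the last step left them, time stands still between calls to the robot, and variables do not carry over. Pictures are saved under pics/ and viewed, at most 10 in all, crops included, and the job is handed in when it is done.

```bash
mkdir -p pics; cat > h.py <<'E'
import numpy as np, cv2
from scipy.spatial.transform import Rotation as Ro
from workcell import sense, imaging, r
def px2w(p,rows,cols,z=None):
    rows=np.asarray(rows,float);cols=np.asarray(cols,float)
    if z is None: z=p["z_map"][rows.astype(int),cols.astype(int)]
    c=np.stack([(cols-p["cx"])/p["fx"]*z,(rows-p["cy"])/p["fy"]*z,z],-1)
    return (c-p["t"])@np.asarray(p["R"])
def cloud(p,m):
    a,b=np.nonzero(m&(p["z_map"]>0)); return px2w(p,a,b)
def w2px(p,X):
    c=np.asarray(p["R"])@X+p["t"]; return c[0]/c[2]*p["fx"]+p["cx"],c[1]/c[2]*p["fy"]+p["cy"]
E
python3 - <<'E'
from h import *
s=sense();print(s["time_s"],s["tool_pos"],s["orientation"],s["opening"])
ims=[]
for n in("scene","side"):
    p=imaging.get_image(n); ims.append(p["color"][...,::-1])
    for t in("cover","housing","bar","post","stand","fixture"):
        for d in imaging.masks_of(p,t)[:3]:
            c=cloud(p,d["region"]); print(n,t,round(d["conf"],2),np.round(d["box"]),np.round(np.median(c,0),3) if len(c) else 0)
cv2.imwrite("pics/a.png",ims[0]);cv2.imwrite("pics/b.png",ims[1])
E
```

```text
0.0 [0.18762095 0.64817746 0.2178955 ] [-1.05119660e-04  1.40412257e-01  9.90092948e-01 -5.84571954e-04] 0.09302472752345942
scene cover 0.88 [405. 204.  35.  26.] [0.337 0.339 0.015]
scene cover 0.66 [353. 204.  30.  28.] [0.355 0.184 0.015]
scene cover 0.6 [386. 227.  36.  21.] [0.51  0.283 0.065]
scene housing 0.84 [200. 210.  37.  31.] [ 0.537 -0.237  0.054]
scene bar 0.49 [183. 210.  15.  42.] [ 0.565 -0.289  0.062]
scene post 0.56 [192. 218.   8.  17.] [ 0.576 -0.242  0.047]
scene post 0.38 [298. 207.  27.  34.] [0.395 0.015 0.007]
scene stand 0.83 [381. 248.  65.  48.] [0.59  0.272 0.037]
scene stand 0.66 [113. 192.  30.  42.] [ 0.542 -0.501  0.069]
scene stand 0.63 [386. 227.  34.  19.] [0.51  0.284 0.065]
scene fixture 0.78 [203. 213.  64.  45.] [ 0.565 -0.215  0.011]
scene fixture 0.41 [200. 211.  34.  30.] [ 0.537 -0.236  0.054]
side cover 0.69 [237. 298.  23.  29.] [0.513 0.298 0.058]
side cover 0.62 [325. 292.  13.   5.] [0.31  0.139 0.012]
side housing 0.76 [310. 197.  28.  29.] [ 0.502 -0.228  0.05 ]
side housing 0.74 [232. 204.  17.  39.] [ 0.711 -0.027  0.075]
side bar 0.76 [312. 188.  32.  16.] [ 0.506 -0.296  0.058]
side post 0.53 [298. 191.   3.  13.] [ 0.563 -0.24   0.039]
side stand 0.86 [228. 294.  47.  67.] [0.558 0.308 0.059]
side fixture 0.95 [312. 199.  50.  40.] [ 0.499 -0.216  0.008]
```

```bash
python3 - <<'E'
import cv2
a=cv2.imread("pics/a.png");b=cv2.imread("pics/b.png")
A=cv2.resize(a[160:290,80:440],None,fx=2.2,fy=2.2,interpolation=3)
B=cv2.resize(b[150:350,170:380],None,fx=2.2,fy=2.2,interpolation=3)
B=B[:600-A.shape[0]] if 0 else B
cv2.imwrite("pics/a2.png",A);cv2.imwrite("pics/b2.png",B)
E
```

```text
(no output)
```

View pics/a2.png

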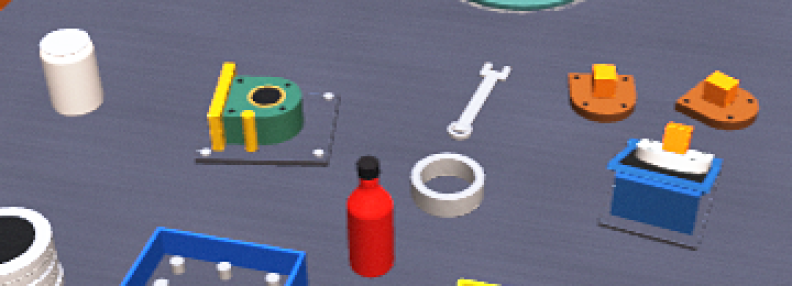

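View pics/b2.png

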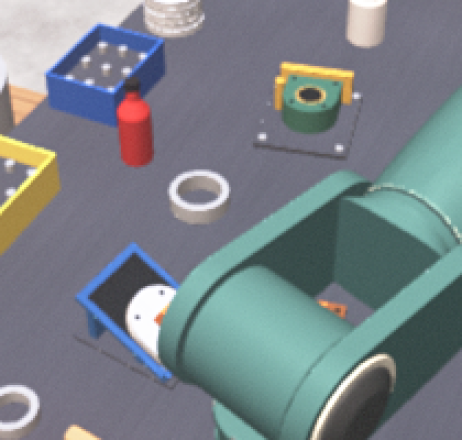

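The aluminium cover with the orange boss sits on the blue stand at scene pixel (386,227). The look-alikes at (353,204) and (405,204) are brown, so they are out. The fixture with the green housing is at (200,210), with the bar towards world -y and the post towards +x. I'll move above the stand for a close look.

```bash
python3 -m handwheel '[{"tx":-0.4,"ty":-0.26,"tz":-0.2,"claw":1},{"tx":-0.4,"ty":-0.26,"tz":-0.2,"claw":1},{"tx":-0.4,"ty":-0.26,"tz":-0.2,"claw":1},{"tx":-0.4,"ty":-0.26,"tz":-0.2,"claw":1},{"tx":-0.4,"ty":-0.26,"claw":1},{"tx":-0.4,"ty":-0.26,"claw":1},{"tx":-0.4,"ty":-0.26,"claw":1},{"tx":-0.4,"ty":-0.26,"claw":1},{"tx":-0.4,"ty":-0.26,"claw":1},{"claw":1},{"claw":1}]'
cat > look.py <<'E'
from h import *
import sys
s=sense();print(s["time_s"],s["tool_pos"],s["orientation"])
p=imaging.get_image("wrist"); cv2.imwrite(sys.argv[1],p["color"][...,::-1]); np.save("w.npy",p,allow_pickle=True)
for t in sys.argv[2].split(","):
    for d in imaging.masks_of(p,t)[:2]:
        c=cloud(p,d["region"]); print(t,round(d["conf"],2),np.round(d["box"]),np.round(np.median(c,0),4) if len(c) else 0)
for t in sys.argv[3].split(","):
    for d in imaging.place_of(p,t)[:2]:
        i,j=d["point"]; print(t,round(d["conf"],2),np.round(d["point"]),np.round(px2w(p,[i],[j])[0],4) if 0<=i<420 and 0<=j<560 else 0)
E
python3 look.py pics/w1.png cover,stand cover_boss,cover_end,stand
```

```text
0.7 [0.18773534 0.64838535 0.21865028] [4.73490528e-06 1.40436510e-01 9.90089686e-01 1.07735528e-05]$[0]: bad value
```

View pics/w1.png

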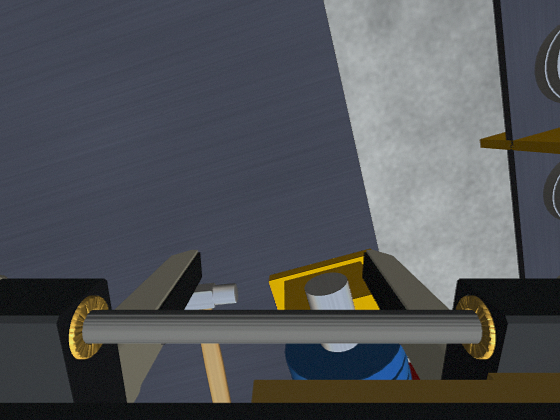

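The move was refused because each row needs every key. This picture only shows the bench by the start pose, with the mallet at (215,330). I'll resend it with full rows.

```bash
python3 -m handwheel '[{"tx":-0.4,"ty":-0.26,"tz":-0.2,"turn":0,"claw":1},{"tx":-0.4,"ty":-0.26,"tz":-0.2,"turn":0,"claw":1},{"tx":-0.4,"ty":-0.26,"tz":-0.2,"turn":0,"claw":1},{"tx":-0.4,"ty":-0.26,"tz":-0.2,"turn":0,"claw":1},{"tx":-0.4,"ty":-0.26,"tz":0,"turn":0,"claw":1},{"tx":-0.4,"ty":-0.26,"tz":0,"turn":0,"claw":1},{"tx":-0.4,"ty":-0.26,"tz":0,"turn":0,"claw":1},{"tx":-0.4,"ty":-0.26,"tz":0,"turn":0,"claw":1},{"tx":-0.4,"ty":-0.26,"tz":0,"turn":0,"claw":1},{"tx":0,"ty":0,"tz":0,"turn":0,"claw":1}]'
python3 look.py pics/w2.png cover,stand cover_boss,cover_end,stand
```

```text
time_s: 2.0
tool_pos: [0.467, 0.3247, 0.2959]
orientation: [0.0, 0.143, 0.99, -0.0]
ft_force: [-0.7, 1.5, -0.1]
opening: 0.0929
finger_force: 0.0
2.0 [0.46698097 0.32465227 0.29592972] [ 3.67260255e-04  1.42708788e-01  9.89764586e-01 -3.61586142e-04]
cover 0.94 [259. 220.  67.  64.] [0.495  0.2833 0.0571]
cover 0.93 [152. 123.  78.  81.] [0.3408 0.1865 0.0137]
stand 0.72 [260. 237.  95. 128.] [0.5551 0.2691 0.0653]
stand 0.49 [384. 101.  74. 203.] [0.3596 0.4853 0.0232]
cover_boss 0.96 [122. 147.] [0.3377 0.1835 0.0464]
cover_boss 0.76 [209. 256.] [0.4785 0.2859 0.0747]
cover_end 0.88 [188. 261.] [0.4616 0.2942 0.0268]
cover_end 0.83 [ 99. 141.] [0.3028 0.1749 0.0134]
```

View pics/w2.png

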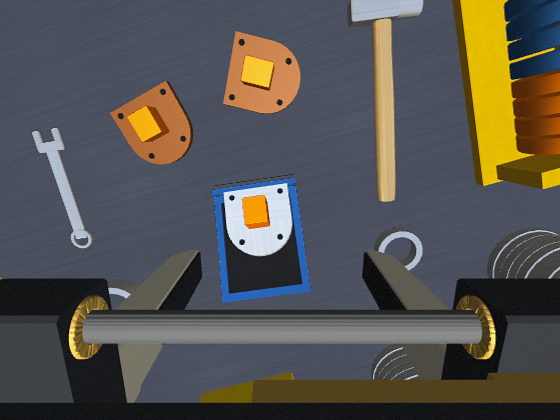

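The picture shows the aluminium cover on the stand at (259,220), with its orange boss at (256,211) and its square end up-image towards the robot. The brown look-alikes are at (152,123) and (265,72). Next I'll fit the geometry.

```bash
python3 - <<'E'
from h import *
from scipy.optimize import least_squares
p=np.load("w.npy",allow_pickle=True).item(); col=p["color"].astype(int)
box=np.zeros((420,560),bool); box[175:265,215:305]=1
hsv=cv2.cvtColor(p["color"],cv2.COLOR_RGB2HSV)
alu=box&(hsv[...,1]<60)&(hsv[...,2]>140)
org=box&(hsv[...,0]<25)&(hsv[...,1]>150)&(hsv[...,2]>120)
A=cloud(p,cv2.erode(alu.astype(np.uint8),np.ones((3,3)))>0); B=cloud(p,org)
for _ in range(3):
    c=A.mean(0); n=np.linalg.svd(A-c)[2][2]; n*=np.sign(n[2]); d=(A-c)@n; A=A[abs(d)<2.5*d.std()+1e-4]
print("plane n",n,"tilt",np.arccos(n[2]),"std",d.std(), "yaw downhill",np.degrees(np.arctan2(n[1],n[0])),len(A),len(B))
ex=np.array([n[0],n[1],0]);ex-=n*(ex@n);ex/=np.linalg.norm(ex);ey=np.cross(n,ex)
# outline: project the plate pixels' rays on the plane; get min-area rect of straight portion
m=(alu|org).astype(np.uint8); m=cv2.morphologyEx(alu.astype(np.uint8),cv2.MORPH_CLOSE,np.ones((3,3)))
cs=max(cv2.findContours(m,0,cv2.CHAIN_APPROX_NONE)[0],key=cv2.contourArea)[:,0]
ray=np.stack([(cs[:,0]-p["cx"])/p["fx"],(cs[:,1]-p["cy"])/p["fy"],np.ones(len(cs))],-1)@np.asarray(p["R"])
o=-np.asarray(p["R"]).T@p["t"]; P=o+ray*(((c-o)@n)/(ray@n))[:,None]
uv=np.stack([(P-c)@ex,(P-c)@ey],-1)*1000
def sd(q):
    a=q[2];R=np.array([[np.cos(a),np.sin(a)],[-np.sin(a),np.cos(a)]]);w=(uv-q[:2])@R.T
    x,y=w.T
    disc=np.hypot(x,y)-45; rect=np.maximum(x-50,abs(y)-45)
    return np.where(x<0,disc,rect)
q=least_squares(sd,[0,0,0],loss="soft_l1").x;print("fit",q,"rms",np.sqrt(np.median(sd(q)**2)))
a=q[2];X=np.cos(a)*ex+np.sin(a)*ey;Y=np.cross(n,X)
O=c+ex*q[0]/1e3+ey*q[1]/1e3-n*.014
g=O+X*.010+n*.036
print("X",X,"Y",Y,"origin",O,"grip",g,"end z",(O+X*.05))
# boss check: top of boss
h=(B-c)@n; T=B[h>.027]; print("boss top h",np.median(h[h>.027]),len(T),"centre-> grip est",T.mean(0)-n*.010)
print("Yang",np.degrees(np.arctan2(Y[1],Y[0])))
s=sense();w,x,y,z=s["orientation"];R=Ro.from_quat([x,y,z,w]).as_matrix()
print("tooly ang",np.degrees(np.arctan2(R[1,1],R[0,1])))
E
python3 - <<'E'
E
```

```text
plane n [-0.47377729  0.06748109  0.87805545] tilt 0.4990127370605518 std 0.000782134495104051 yaw downhill 171.89376523539457 2543 738
fit [-1.83290549  1.26368758  0.004394  ] rms 0.5365191788772351
X [-0.8698934   0.11946241 -0.47855428] Y [-0.13718799 -0.9905428   0.00210278] origin [0.509151   0.27956855 0.03967487] grip [0.48339608 0.28319249 0.06649932] end z [0.46565633 0.28554167 0.01574716]
boss top h 0.031948526998683904 626 centre-> grip est [0.4837115  0.28349538 0.06650757]
Yang -97.88517733186386
tooly ang 73.94229839437763
```

The fit is consistent: tilt 0.499 rad, boss top at 32 mm, and both grip estimates agree within 0.5 mm. I'll turn, move over the boss and go part of the way down.

```bash
python3 -m handwheel '[{"tx":0,"ty":0,"tz":0,"turn":-0.18,"claw":0.65},{"tx":-0.11,"ty":-0.19,"tz":0.3,"turn":0,"claw":0.65},{"tx":-0.11,"ty":-0.2,"tz":0.45,"turn":0,"claw":0.65},{"tx":0,"ty":0,"tz":0.45,"turn":0,"claw":0.65},{"tx":0,"ty":0,"tz":0.45,"turn":0,"claw":0.65},{"tx":0,"ty":0,"tz":0,"turn":0,"claw":0.65},{"tx":0,"ty":0,"tz":0,"turn":0,"claw":0.65}]'
```

```text
time_s: 3.0
tool_pos: [0.4802, 0.2876, 0.1326]
orientation: [-0.0, 0.07, 0.998, -0.0]
ft_force: [-0.5, -0.3, 1.2]
opening: 0.0604
finger_force: 0.0
```

```bash
python3 -m handwheel '[{"tx":-0.04,"ty":-0.04,"tz":0.2,"turn":0,"claw":0.65},{"tx":0,"ty":0,"tz":0.2,"turn":0,"claw":0.65},{"tx":0,"ty":0,"tz":0.2,"turn":0,"claw":0.65},{"tx":0,"ty":0,"tz":0.1,"turn":0,"claw":0.65},{"tx":0,"ty":0,"tz":0.1,"turn":0,"claw":0.65},{"tx":0,"ty":0,"tz":0,"turn":0,"claw":0.65},{"tx":0,"ty":0,"tz":0,"turn":0,"claw":0.65}]'
```

```text
time_s: 3.7
tool_pos: [0.4843, 0.2826, 0.0525]
orientation: [0.0, 0.07, 0.998, 0.0]
ft_force: [0.9, 0.0, -0.0]
opening: 0.0601
finger_force: 0.0
```

```bash
python3 -m handwheel '[{"tx":0,"ty":0,"tz":0.03,"turn":0,"claw":0.65},{"tx":0,"ty":0,"tz":0,"turn":0,"claw":0.2},{"tx":0,"ty":0,"tz":0,"turn":0,"claw":0.2},{"tx":0,"ty":0,"tz":0,"turn":0,"claw":0.2},{"tx":0,"ty":0,"tz":0,"turn":0,"claw":0.2},{"tx":0,"ty":0,"tz":0,"turn":0,"claw":0.2},{"tx":0,"ty":0,"tz":0,"turn":0,"claw":0.2}]' 40
```

```text
time_s: 4.4
tool_pos: [0.484, 0.2824, 0.0485]
orientation: [0.0, 0.07, 0.998, 0.0]
ft_force: [0.3, 2.0, 0.6]
opening: 0.0296
finger_force: 40.0
```

```bash
python3 -m handwheel '[{"tx":0,"ty":0,"tz":-0.1,"turn":0,"claw":0.2},{"tx":0,"ty":0,"tz":-0.3,"turn":0,"claw":0.2},{"tx":0,"ty":0,"tz":-0.45,"turn":0,"claw":0.2},{"tx":0,"ty":0,"tz":-0.45,"turn":0,"claw":0.2},{"tx":0,"ty":0,"tz":-0.45,"turn":0,"claw":0.2},{"tx":0,"ty":-0.3,"tz":-0.45,"turn":0,"claw":0.2},{"tx":0,"ty":-0.4,"tz":-0.3,"turn":0,"claw":0.2},{"tx":0,"ty":-0.4,"tz":0,"turn":0,"claw":0.2},{"tx":0,"ty":-0.4,"tz":0,"turn":0,"claw":0.2},{"tx":-0.1,"ty":-0.4,"tz":0,"turn":0,"claw":0.2},{"tx":-0.1,"ty":-0.4,"tz":0,"turn":0,"claw":0.2},{"tx":-0.1,"ty":-0.4,"tz":0,"turn":0,"claw":0.2}]' 40; python3 -c "
from h import *;print(sense()['joint_pos'])"
```

```text
time_s: 5.6
tool_pos: [0.4755, 0.0114, 0.2954]
orientation: [-0.0, 0.07, 0.998, -0.0]
ft_force: [1.4, 0.2, -4.8]
opening: 0.0298
finger_force: 40.0
[-2.96484782e-02 -3.32684013e-01  1.73200450e+00 -1.09623047e-04
  1.74230325e+00 -1.46018551e+00]
```

```bash
python3 - <<'E'
from h import *
# fixture pose from scene/side cameras, green top
for n in("scene","side"):
    p=imaging.get_image(n)
    for t in("housing","housing_end","bar","post","fixture"):
        for d in imaging.place_of(p,t)[:1]:
            i,j=d["point"]; print(n,t,round(d["conf"],2),np.round(px2w(p,[i],[j])[0],3))
E
```

```text
scene housing 0.77 [ 0.555 -0.228  0.035]
scene housing_end 0.84 [ 0.508 -0.292  0.053]
scene bar 0.51 [ 0.568 -0.269  0.043]
scene post 0.68 [ 0.579 -0.242  0.02 ]
scene fixture 0.85 [ 0.557 -0.226  0.032]
side housing 0.96 [ 0.497 -0.198  0.042]
side housing_end 0.84 [ 0.514 -0.285  0.059]
side bar 0.64 [ 0.507 -0.243  0.049]
side post 0.58 [ 0.559 -0.241  0.027]
side fixture 0.88 [ 0.481 -0.201  0.038]
```

```bash
for k in 1; do python3 -m handwheel '[{"tx":0,"ty":0,"tz":0,"turn":0.19,"claw":0.2},{"tx":0,"ty":0,"tz":0,"turn":0.19,"claw":0.2},{"tx":0,"ty":0,"tz":0,"turn":0.19,"claw":0.2},{"tx":0,"ty":0,"tz":0,"turn":0.19,"claw":0.2},{"tx":0,"ty":0,"tz":0,"turn":0.19,"claw":0.2},{"tx":0,"ty":0,"tz":0,"turn":0.19,"claw":0.2},{"tx":0,"ty":0,"tz":0,"turn":0.19,"claw":0.2},{"tx":0,"ty":0,"tz":0,"turn":0.19,"claw":0.2},{"tx":0,"ty":0,"tz":0,"turn":0.19,"claw":0.2},{"tx":0,"ty":0,"tz":0,"turn":0.19,"claw":0.2},{"tx":0,"ty":0,"tz":0,"turn":0.19,"claw":0.2},{"tx":0,"ty":0,"tz":0,"turn":0.19,"claw":0.2}]'; done
python3 -m handwheel '[{"tx":0,"ty":0,"tz":0,"turn":0.19,"claw":0.2},{"tx":0,"ty":0,"tz":0,"turn":0.19,"claw":0.2},{"tx":0,"ty":0,"tz":0,"turn":0.19,"claw":0.2},{"tx":0,"ty":0,"tz":0,"turn":0.19,"claw":0.2},{"tx":0,"ty":0,"tz":0,"turn":0.19,"claw":0.2},{"tx":0,"ty":0,"tz":0,"turn":0.19,"claw":0.2},{"tx":0,"ty":0,"tz":0,"turn":0.19,"claw":0.2},{"tx":0,"ty":0,"tz":0,"turn":0.19,"claw":0.2},{"tx":0,"ty":0,"tz":0,"turn":0.19,"claw":0.2},{"tx":0,"ty":0,"tz":0,"turn":0.19,"claw":0.2},{"tx":0,"ty":0,"tz":0,"turn":0.19,"claw":0.2},{"tx":0,"ty":0,"tz":0,"turn":0.19,"claw":0.2}]'
python3 -m handwheel '[{"tx":0,"ty":0,"tz":0,"turn":0.19,"claw":0.2},{"tx":0,"ty":0,"tz":0,"turn":0.19,"claw":0.2},{"tx":0,"ty":0,"tz":0,"turn":0.19,"claw":0.2},{"tx":0,"ty":0,"tz":0,"turn":0.19,"claw":0.2},{"tx":0,"ty":0,"tz":0,"turn":0,"claw":0.2},{"tx":0,"ty":0,"tz":0,"turn":0,"claw":0.2}]'
python3 look.py pics/w3.png housing,bar,post,cover housing_end,bar,post,cover_end; python3 -c "
from h import *;print(sense()['joint_pos'])"
```

```text
time_s: 7.4
tool_pos: [0.4762, 0.0133, 0.295]
orientation: [-0.0, 0.824, 0.567, 0.0]
ft_force: [-0.2, 0.4, -4.6]
opening: 0.0298
finger_force: 40.0
time_s: 8.6
tool_pos: [0.4762, 0.0133, 0.295]
orientation: [0.0, 0.957, -0.289, 0.0]
ft_force: [-1.0, 0.3, -4.6]
opening: 0.0301
finger_force: 40.0
time_s: 9.2
tool_pos: [0.4762, 0.0132, 0.295]
orientation: [-0.0, 0.833, -0.553, 0.0]
ft_force: [-0.6, -0.6, -4.7]
opening: 0.0297
finger_force: 40.0
9.2 [0.47616835 0.01319568 0.29498649] [-3.56366027e-06  8.33122848e-01 -5.53087985e-01  1.42395772e-06]
housing 0.62 [333.  13.  68.  25.] [ 0.5034 -0.2039  0.0444]
post 0.5 [285. 298. 152. 170.] [0.4749 0.0068 0.3118]
cover 0.58 [281. 297. 154. 165.] [0.4749 0.0067 0.3118]
housing_end 0.16 [274. 284.] [0.4786 0.0053 0.3227]
cover_end 0.71 [214. 284.] [ 0.4848 -0.0109  0.2739]
cover_end 0.43 [370. 308.] [0.443  0.0554 0.3175]
[-2.62667904e-02 -3.31151944e-01  1.73146921e+00 -1.17939889e-05
  1.74129472e+00  2.72117477e+00]
```

View pics/w3.png

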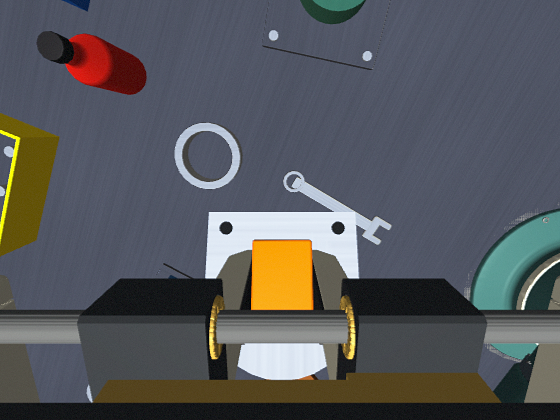

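The cover is held square with the image at (281,300). The fixture is only partly in view at the top, around (330,30), so I'll move 110 mm along tool x.

```bash
python3 -m handwheel '[{"tx":0.3,"ty":0.03,"tz":0,"turn":0,"claw":0.2},{"tx":0.3,"ty":0.03,"tz":0,"turn":0,"claw":0.2},{"tx":0.3,"ty":0.03,"tz":0,"turn":0,"claw":0.2},{"tx":0.2,"ty":0,"tz":0,"turn":0,"claw":0.2},{"tx":0,"ty":0,"tz":0,"turn":0,"claw":0.2},{"tx":0,"ty":0,"tz":0,"turn":0,"claw":0.2}]'
python3 look.py pics/w4.png housing,bar,post,cover housing_end,bar,post,cover_end; python3 -c "
from h import *;print(sense()['joint_pos'])"
```

```text
time_s: 10.25
tool_pos: [0.51, -0.0921, 0.2948]
orientation: [0.0, 0.832, -0.555, -0.0]
ft_force: [0.4, 0.8, -4.7]
opening: 0.0301
finger_force: 40.0
10.25 [ 0.50999211 -0.09212259  0.29478038] [ 9.33457973e-06  8.31581434e-01 -5.55402772e-01 -2.82634355e-04]
housing 0.55 [330.  64.  88.  96.] [ 0.517  -0.2517  0.0546]
bar 0.93 [338.  22. 106.  45.] [ 0.5296 -0.298   0.0649]
bar 0.56 [240. 371.   5.   9.] [0.4536 0.232  0.0212]
post 0.62 [286.  51.  12.  22.] [ 0.5693 -0.2442  0.0643]
post 0.61 [325.  76. 136. 153.] [ 0.5222 -0.2264  0.0099]
cover 0.62 [315. 373.  28.  10.] [0.3383 0.1645 0.0449]
cover 0.61 [281. 296. 154. 166.] [ 0.5085 -0.0986  0.3117]
housing_end 0.74 [ 26. 335.] [ 0.5266 -0.2921  0.0575]
bar 0.7 [ 31. 332.] [ 0.5277 -0.2869  0.0535]
post 0.84 [ 57. 286.] [ 0.5655 -0.2407  0.0587]
cover_end 0.91 [218. 285.] [ 0.5172 -0.1148  0.2758]
cover_end 0.76 [365. 335.] [ 0.4969 -0.1031  0.3792]
[-2.27183838e-01 -2.37098637e-01  1.65665069e+00 -1.76191076e-05
  1.72188762e+00  2.52024309e+00]
```

View pics/w4.png

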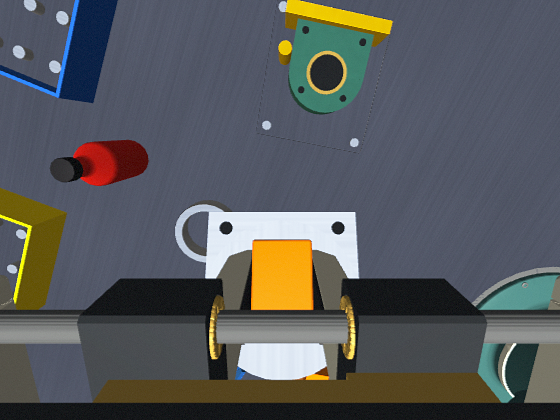

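Everything is in view: housing at (330,65), bar at (338,20) and post at (286,50). I'll fit the housing outline at its top height, and the cover in the hand.

```bash
cat > fitm.py <<'E'
from h import *
from scipy.optimize import least_squares
def tomb(uv,q0,ends=(45,50),lo=None):
    def sd(q):
        a=q[2];x,y=((uv-q[:2])@np.array([[np.cos(a),-np.sin(a)],[np.sin(a),np.cos(a)]])).T
        return np.where(x<0,np.hypot(x,y)-45,np.maximum(x-50,abs(y)-45))
    q=least_squares(sd,q0,loss="soft_l1",f_scale=.7).x; return q,np.median(abs(sd(q))),sd(q)
def rays(p,cs):
    ray=np.stack([(cs[:,0]-p["cx"])/p["fx"],(cs[:,1]-p["cy"])/p["fy"],np.ones(len(cs))],-1)@np.asarray(p["R"])
    return -np.asarray(p["R"]).T@p["t"],ray
def housing(p,box,q0=(517,-240,-1.8)):
    hsv=cv2.cvtColor(p["color"],cv2.COLOR_RGB2HSV)
    b=np.zeros((420,560),bool); r0,r1,c0,c1=box; b[r0:r1,c0:c1]=1
    a,bb=np.indices((420,560)); W=px2w(p,a,bb)
    g=b&(hsv[...,0]>55)&(hsv[...,0]<95)&(hsv[...,1]>60)&(W[...,2]>.049)&(W[...,2]<.061)
    zt=np.median(W[g][:,2])
    cs=max(cv2.findContours(g.astype(np.uint8),0,cv2.CHAIN_APPROX_NONE)[0],key=cv2.contourArea)[:,0].astype(float)
    o,ray=rays(p,cs); P=o+ray*((.055-o[2])/ray[:,2])[:,None]
    q,e,_=tomb(P[:,:2]*1000,q0)
    yel=b&(hsv[...,0]>18)&(hsv[...,0]<35)&(hsv[...,1]>150)&(W[...,2]>.062)&(W[...,2]<.070)
    return q,e,zt,W[yel]
E
python3 - <<'E'
from fitm import *
p=np.load("w.npy",allow_pickle=True).item()
q,e,zt,Yl=housing(p,(0,125,255,400))
print("housing",q,np.degrees(q[2]),e,zt)
R=np.array([[np.cos(q[2]),np.sin(q[2])],[-np.sin(q[2]),np.cos(q[2])]])
w=(Yl[:,:2]*1000-q[:2])@R.T
po=w[(w[:,0]<35)];ba=w[w[:,0]>40]
print("post in housing",po.mean(0),len(po),"bar x range",np.percentile(ba,[2,50,98],axis=0),"yel z",np.median(Yl[:,2]))
s=np.polyfit(ba[:,1],ba[:,0],1);print("bar slope deg",np.degrees(np.arctan(s[0])))
# cover in hand
hsv=cv2.cvtColor(p["color"],cv2.COLOR_RGB2HSV)
b=np.zeros((420,560),bool);b[212:300,195:370]=1
alu=b&(hsv[...,1]<60)&(hsv[...,2]>150)&(p["z_map"]<.35)
A=cloud(p,cv2.erode(alu.astype(np.uint8),np.ones((5,5)))>0)
for _ in range(3):
    c=A.mean(0);n=np.linalg.svd(A-c)[2][2];n*=np.sign(n[2]);d=(A-c)@n;A=A[abs(d)<2.5*d.std()+1e-4]
print("cover n",n,"tilt",np.arccos(n[2]),"downhill",np.degrees(np.arctan2(n[1],n[0])),d.std())
org=b&(hsv[...,0]<25)&(hsv[...,1]>150)&(hsv[...,2]>120);B=cloud(p,org);h=(B-c)@n
print("boss h",np.percentile(h,[5,50,95]))
# end edge corners
alu[240:]=0
m=alu.astype(np.uint8);pts=cv2.findNonZero(m)[:,0].astype(float)
row=pts[:,1].min();top=pts[pts[:,1]<=row+1];ends=np.array([[top[:,0].min(),row],[top[:,0].max(),row]])
o,ray=rays(p,ends);P=o+ray*(((c-o)@n)/(ray@n))[:,None];print("end corners top",P,"len",np.linalg.norm(P[0]-P[1]))
mid=P.mean(0);X=np.array([n[0],n[1],0]);X-=n*(X@n);X/=np.linalg.norm(X)
O=mid-X*.05-n*.014;print("origin",O,"grip",O+X*.01+n*.036,"TCP",sense()["tool_pos"])
E
```

```text
housing [ 515.31485076 -243.56941278   -1.36839216] -78.40309543195761 0.6184646522396022 0.054399941901775106
post in housing [14.67975622 53.03605814] 169 bar x range [[ 50.31871689 -57.19596693]
 [ 56.8830322    0.19853737]
 [ 63.89916525  56.73444625]] yel z 0.06533236972542944
bar slope deg -0.2185536426244759
cover n [ 0.18406359 -0.44192029  0.87796757] tilt 0.4991963517605475 downhill -67.38785323223077 0.000619901621183399
boss h [0.03090467 0.03197015 0.03302   ]
end corners top [[ 0.56157433 -0.09983463  0.27407506]
 [ 0.47917975 -0.13394198  0.27418111]] len 0.08917504901763634
origin [ 0.50092162 -0.07017756  0.28577255] grip [ 0.51092361 -0.09419147  0.31259218] TCP [ 0.50999716 -0.09173136  0.29507102]
```

The fit is good. The housing is at (515.3, -243.6) mm with yaw -78.5°, and the post and bar land where they should in its frame. The cover is still tilted 0.499 rad in the grip. I'll go to a hover with its edge 10 mm short of the bar and 2.5 mm off the post.

```bash
python3 -m handwheel '[{"tx":0,"ty":0,"tz":0,"turn":0.122,"claw":0.2},{"tx":0,"ty":0,"tz":0,"turn":0.122,"claw":0.2},{"tx":0.34,"ty":0.056,"tz":0,"turn":0,"claw":0.2},{"tx":0.34,"ty":0.055,"tz":0,"turn":0,"claw":0.2},{"tx":0.34,"ty":0.055,"tz":0,"turn":0,"claw":0.2},{"tx":0.34,"ty":0.055,"tz":0.2,"turn":0,"claw":0.2},{"tx":0.34,"ty":0.055,"tz":0.3,"turn":0,"claw":0.2},{"tx":0,"ty":0,"tz":0.4,"turn":0,"claw":0.2},{"tx":0,"ty":0,"tz":0.4,"turn":0,"claw":0.2},{"tx":0,"ty":0,"tz":0.3,"turn":0,"claw":0.2},{"tx":0,"ty":0,"tz":0,"turn":0,"claw":0.2},{"tx":0,"ty":0,"tz":0,"turn":0,"claw":0.2}]'
cat > st.py <<'E'
from h import *
s=sense();w,x,y,z=s["orientation"];R=Ro.from_quat([x,y,z,w]).as_matrix()
H=np.array([.5153,-.2436]);a=np.radians(-78.5);Q=np.array([[np.cos(a),np.sin(a)],[-np.sin(a),np.cos(a)]])
print("TCP in housing mm",np.round(Q@(s["tool_pos"][:2]-H)*1e3,2),"z",round(s["tool_pos"][2]*1e3,2),"toolx yaw",round(np.degrees(np.arctan2(R[1,0],R[0,0])),2),"F x,y,z(h)",np.round(Q@np.array(s["ft_force"][:2]),1),np.round(s["ft_force"][2],1),"j6",round(s["joint_pos"][5],2))
E
python3 st.py
```

```text
time_s: 11.9
tool_pos: [0.5173, -0.2641, 0.136]
orientation: [-0.0, 0.775, -0.632, 0.0]
ft_force: [0.9, -0.6, -3.7]
opening: 0.0297
finger_force: 40.0
TCP in housing mm [20.51 -2.1 ] z 135.97 toolx yaw -78.42 F x,y,z(h) [0.8 0.8] -3.7 j6 2.42
```

```bash
python3 -m handwheel '[{"tx":-0.01,"ty":0.005,"tz":0.2,"turn":0,"claw":0.2},{"tx":0,"ty":0,"tz":0.1,"turn":0,"claw":0.2},{"tx":0,"ty":0,"tz":0.1,"turn":0,"claw":0.2},{"tx":0,"ty":0,"tz":0,"turn":0,"claw":0.2},{"tx":0,"ty":0,"tz":0,"turn":0,"claw":0.2}]' 15; python3 st.py
python3 -m handwheel '[{"tx":0,"ty":0,"tz":0.02,"turn":0,"claw":0.2},{"tx":0,"ty":0,"tz":0.02,"turn":0,"claw":0.2},{"tx":0,"ty":0,"tz":0.02,"turn":0,"claw":0.2},{"tx":0,"ty":0,"tz":0,"turn":0,"claw":0.2}]' 15; python3 st.py
```

```text
time_s: 12.4
tool_pos: [0.5167, -0.2633, 0.0957]
orientation: [-0.0, 0.775, -0.632, 0.0]
ft_force: [0.2, -0.3, -4.9]
opening: 0.0298
finger_force: 15.0
TCP in housing mm [19.62 -2.58] z 95.71 toolx yaw -78.42 F x,y,z(h) [0.3 0.1] -4.9 j6 2.42
time_s: 12.8
tool_pos: [0.5163, -0.2632, 0.0887]
orientation: [0.0, 0.775, -0.632, -0.0]
ft_force: [0.1, -1.3, -4.9]
opening: 0.03
finger_force: 15.0
TCP in housing mm [19.4  -2.93] z 88.7 toolx yaw -78.43 F x,y,z(h) [ 1.3 -0.2] -4.9 j6 2.42
```

```bash
python3 -m handwheel '[{"tx":0,"ty":0,"tz":0.01,"turn":0,"claw":0.2},{"tx":-0.02,"ty":0,"tz":0.01,"turn":0,"claw":0.2},{"tx":-0.02,"ty":0,"tz":0.01,"turn":0,"claw":0.2},{"tx":0,"ty":0,"tz":0,"turn":0,"claw":0.2}]' 15; python3 st.py
python3 -m handwheel '[{"tx":-0.02,"ty":0,"tz":0.01,"turn":0,"claw":0.2},{"tx":-0.02,"ty":0,"tz":0.01,"turn":0,"claw":0.2},{"tx":0,"ty":0,"tz":0,"turn":0,"claw":0.2}]' 15; python3 st.py
```

```text
time_s: 13.2
tool_pos: [0.5158, -0.2593, 0.0865]
orientation: [-0.0, 0.775, -0.632, 0.0]
ft_force: [-0.5, 0.0, 0.2]
opening: 0.0298
finger_force: 15.0
TCP in housing mm [15.45 -2.61] z 86.48 toolx yaw -78.42 F x,y,z(h) [-0.1 -0.5] 0.2 j6 2.43
time_s: 13.5
tool_pos: [0.5149, -0.255, 0.0841]
orientation: [-0.0, 0.775, -0.632, 0.0]
ft_force: [1.0, 2.0, 2.6]
opening: 0.0297
finger_force: 15.0
TCP in housing mm [11.11 -2.65] z 84.12 toolx yaw -78.41 F x,y,z(h) [-1.7  1.4] 2.6 j6 2.43
```

Contact is soft, about 7 N, and the cover is pivoting in the grip. I'll keep laying it down.

```bash
python3 -m handwheel '[{"tx":-0.015,"ty":0,"tz":0.01,"turn":0,"claw":0.2},{"tx":-0.015,"ty":0,"tz":0.01,"turn":0,"claw":0.2},{"tx":-0.015,"ty":0,"tz":0.01,"turn":0,"claw":0.2},{"tx":0,"ty":0,"tz":0,"turn":0,"claw":0.2}]' 15; python3 st.py
python3 -m handwheel '[{"tx":-0.01,"ty":0,"tz":0.01,"turn":0,"claw":0.2},{"tx":-0.01,"ty":0,"tz":0.01,"turn":0,"claw":0.2},{"tx":-0.01,"ty":0,"tz":0.01,"turn":0,"claw":0.2},{"tx":0,"ty":0,"tz":0,"turn":0,"claw":0.2}]' 15; python3 st.py
python3 look.py pics/w5.png cover cover_end
```

```text
time_s: 13.9
tool_pos: [0.5138, -0.2507, 0.0807]
orientation: [-0.0, 0.775, -0.632, -0.0]
ft_force: [-0.1, 1.4, 2.0]
opening: 0.0298
finger_force: 15.0
TCP in housing mm [ 6.68 -2.85] z 80.75 toolx yaw -78.42 F x,y,z(h) [-1.4  0.2] 2.0 j6 2.44
time_s: 14.3
tool_pos: [0.5132, -0.2479, 0.0777]
orientation: [0.0, 0.775, -0.632, -0.0]
ft_force: [0.4, 0.8, 1.2]
opening: 0.0301
finger_force: 15.0
TCP in housing mm [ 3.76 -2.95] z 77.68 toolx yaw -78.42 F x,y,z(h) [-0.7  0.5] 1.2 j6 2.44
14.3 [ 0.51315928 -0.24787604  0.07768273] [ 3.57385765e-05  7.74826544e-01 -6.32173852e-01 -2.12140040e-04]
cover 0.72 [281. 280. 161. 159.] [ 0.515  -0.264   0.0728]
cover_end 0.58 [199. 285.] [ 0.5189 -0.2848  0.0683]
```

View pics/w5.png

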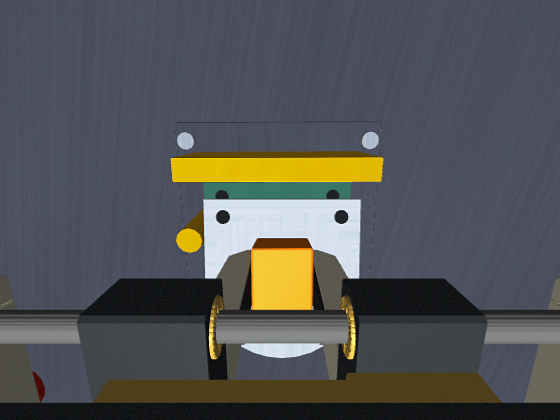

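The cover lies parallel to the bar, its end at row 199 and the bar at row 170. It is clear of the post at (190,240) and nearly flat. I'll lower the rest in small steps.

```bash
cat > tilt.py <<'E'
from h import *
p=imaging.get_image("wrist");hsv=cv2.cvtColor(p["color"],cv2.COLOR_RGB2HSV)
b=np.zeros((420,560),bool);b[185:245,195:370]=1
alu=b&(hsv[...,1]<60)&(hsv[...,2]>150)&(p["z_map"]<.35)
A=cloud(p,cv2.erode(alu.astype(np.uint8),np.ones((5,5)))>0)
for _ in range(3):
    c=A.mean(0);n=np.linalg.svd(A-c)[2][2];n*=np.sign(n[2]);d=(A-c)@n;A=A[abs(d)<2.5*d.std()+1e-4]
print("tilt",round(np.arccos(n[2]),4),"dir",round(np.degrees(np.arctan2(n[1],n[0]))),"z",round(c[2],4))
r0=np.nonzero(alu[:,230:330].sum(1)>50)[0][0];cc=np.nonzero(alu[r0+4])[0]
o=-np.asarray(p["R"]).T@p["t"]
def pt(u,v):
    ray=np.array([(u-p["cx"])/p["fx"],(v-p["cy"])/p["fy"],1])@np.asarray(p["R"]);return o+ray*((c-o)@n)/(ray@n)
H=np.array([.5153,-.2436]);a=np.radians(-78.5);Q=np.array([[np.cos(a),np.sin(a)],[-np.sin(a),np.cos(a)]])
f=lambda X:np.round(Q@(X[:2]-H)*1e3,1)
L=f(pt(cc[0]-.5,r0+4));Rr=f(pt(cc[-1]+.5,r0+4));print("end x_h",f(pt(280,r0-.5))[0],"sides y_h",L[1],Rr[1])
def edge(u): return np.nonzero(alu[:,u])[0][0]
P1,P2=f(pt(cc[0]+10,edge(cc[0]+10))),f(pt(cc[-1]-10,edge(cc[-1]-10)));print("yaw err deg",np.degrees(np.arctan2(P1[0]-P2[0],P1[1]-P2[1])))
E
python3 tilt.py
python3 -m handwheel '[{"tx":-0.005,"ty":0,"tz":0.01,"turn":0,"claw":0.2},{"tx":-0.005,"ty":0,"tz":0.01,"turn":0,"claw":0.2},{"tx":0,"ty":0,"tz":0,"turn":0,"claw":0.2}]' 15; python3 st.py; python3 tilt.py
```

```text
tilt 0.1793 dir -78 z 0.0702
end x_h 41.5 sides y_h 42.6 -47.9
yaw err deg -0.07317464669436677
time_s: 14.8
tool_pos: [0.5131, -0.247, 0.0759]
orientation: [0.0, 0.775, -0.632, -0.0]
ft_force: [-0.6, 1.4, 1.5]
opening: 0.0298
finger_force: 15.0
TCP in housing mm [ 2.9  -2.86] z 75.88 toolx yaw -78.43 F x,y,z(h) [-1.5 -0.4] 1.5 j6 2.45
tilt 0.1288 dir -78 z 0.0698
end x_h 41.5 sides y_h 42.8 -47.8
yaw err deg -0.07289535445169465
```

```bash
python3 -m handwheel '[{"tx":0,"ty":0,"tz":0.01,"turn":0,"claw":0.2},{"tx":0,"ty":0,"tz":0.01,"turn":0,"claw":0.2},{"tx":0,"ty":0,"tz":0.01,"turn":0,"claw":0.2},{"tx":0,"ty":0,"tz":0,"turn":0,"claw":0.2}]' 15; python3 st.py; python3 tilt.py
python3 -m handwheel '[{"tx":0,"ty":0,"tz":0.005,"turn":0,"claw":0.2},{"tx":0,"ty":0,"tz":0.005,"turn":0,"claw":0.2},{"tx":0,"ty":0,"tz":0,"turn":0,"claw":0.2}]' 15; python3 st.py; python3 tilt.py
```

```text
time_s: 15.25
tool_pos: [0.5131, -0.2471, 0.0728]
orientation: [0.0, 0.775, -0.632, -0.0]
ft_force: [0.4, 0.9, -0.1]
opening: 0.03
finger_force: 15.0
TCP in housing mm [ 2.96 -2.89] z 72.76 toolx yaw -78.43 F x,y,z(h) [-0.8  0.6] -0.1 j6 2.45
tilt 0.0469 dir -76 z 0.0689
end x_h 43.4 sides y_h 42.4 -47.5
yaw err deg 0.0
time_s: 15.6
tool_pos: [0.5131, -0.2471, 0.0719]
orientation: [0.0, 0.775, -0.632, -0.0]
ft_force: [1.6, 0.7, 1.5]
opening: 0.0298
finger_force: 15.0
TCP in housing mm [ 2.95 -2.84] z 71.93 toolx yaw -78.43 F x,y,z(h) [-0.4  1.7] 1.5 j6 2.45
tilt 0.0275 dir -75 z 0.0687
end x_h 43.6 sides y_h 42.8 -47.8
yaw err deg -0.07271034106060509
```

```bash
python3 -m handwheel '[{"tx":0,"ty":0,"tz":0.005,"turn":0,"claw":0.2},{"tx":0,"ty":0,"tz":0.004,"turn":0,"claw":0.2},{"tx":0,"ty":0,"tz":0,"turn":0,"claw":0.2},{"tx":0,"ty":0,"tz":0,"turn":0,"claw":0.38},{"tx":0,"ty":0,"tz":0,"turn":0,"claw":0.38}]' 15; python3 st.py; python3 tilt.py
python3 -m handwheel '[{"tx":0,"ty":0,"tz":0,"turn":0,"claw":0.2},{"tx":0,"ty":0,"tz":0,"turn":0,"claw":0.2},{"tx":0,"ty":0,"tz":0,"turn":0,"claw":0.2}]' 15; python3 st.py; python3 tilt.py
```

```text
time_s: 16.15
tool_pos: [0.513, -0.2471, 0.0709]
orientation: [0.0, 0.775, -0.632, -0.0]
ft_force: [0.5, -0.2, 0.3]
opening: 0.0352
finger_force: 0.0
TCP in housing mm [ 2.98 -2.93] z 70.94 toolx yaw -78.43 F x,y,z(h) [0.3 0.5] 0.3 j6 2.45
tilt 0.0018 dir 47 z 0.0684
end x_h 43.8 sides y_h 42.4 -47.7
yaw err deg 0.0
time_s: 16.5
tool_pos: [0.5131, -0.2471, 0.071]
orientation: [0.0, 0.775, -0.632, -0.0]
ft_force: [-0.1, -0.4, -0.7]
opening: 0.03
finger_force: 15.0
TCP in housing mm [ 2.97 -2.88] z 71.0 toolx yaw -78.42 F x,y,z(h) [ 0.3 -0.2] -0.7 j6 2.45
tilt 0.0028 dir 72 z 0.0684
end x_h 43.8 sides y_h 42.5 -47.6
yaw err deg 0.0
```

The cover is flat and re-gripped. Now I'll slide it towards the bar, about 6.5 mm to go.

```bash
python3 -m handwheel '[{"tx":0.015,"ty":0,"tz":0,"turn":0,"claw":0.2},{"tx":0.015,"ty":0,"tz":0,"turn":0,"claw":0.2},{"tx":0.015,"ty":0,"tz":0,"turn":0,"claw":0.2},{"tx":0,"ty":0,"tz":0,"turn":0,"claw":0.2}]' 15; python3 st.py; python3 tilt.py
python3 -m handwheel '[{"tx":0.005,"ty":-0.005,"tz":0,"turn":0,"claw":0.2},{"tx":0.005,"ty":-0.005,"tz":0,"turn":0,"claw":0.2},{"tx":0,"ty":-0.005,"tz":0,"turn":0,"claw":0.2},{"tx":0,"ty":0,"tz":0,"turn":0,"claw":0.2}]' 15; python3 st.py; python3 tilt.py
```

```text
time_s: 16.95
tool_pos: [0.514, -0.2517, 0.071]
orientation: [0.0, 0.775, -0.632, 0.0]
ft_force: [0.2, -1.1, -2.1]
opening: 0.03
finger_force: 15.0
TCP in housing mm [ 7.71 -2.9 ] z 71.0 toolx yaw -78.43 F x,y,z(h) [ 1.1 -0. ] -2.1 j6 2.44
tilt 0.0021 dir 76 z 0.0684
end x_h 48.5 sides y_h 42.5 -47.6
yaw err deg 0.0
time_s: 17.4
tool_pos: [0.5157, -0.2522, 0.071]
orientation: [0.0, 0.775, -0.632, 0.0]
ft_force: [0.8, -0.6, -2.8]
opening: 0.0298
finger_force: 15.0
TCP in housing mm [ 8.48 -1.27] z 71.03 toolx yaw -78.42 F x,y,z(h) [0.7 0.7] -2.8 j6 2.44
tilt 0.0026 dir 65 z 0.0684
end x_h 49.3 sides y_h 44.1 -46.0
yaw err deg 0.0
```

```bash
cat > f.py <<'E'
from st import *
E
python3 -m handwheel '[{"tx":0.005,"ty":-0.005,"tz":0,"turn":0,"claw":0.2},{"tx":0,"ty":0,"tz":0,"turn":0,"claw":0.2}]' 15 >/dev/null; python3 st.py
python3 -m handwheel '[{"tx":0.004,"ty":-0.004,"tz":0,"turn":0,"claw":0.2},{"tx":0,"ty":0,"tz":0,"turn":0,"claw":0.2}]' 15 >/dev/null; python3 st.py
python3 -m handwheel '[{"tx":0.003,"ty":-0.003,"tz":0,"turn":0,"claw":0.2},{"tx":0,"ty":0,"tz":0,"turn":0,"claw":0.2}]' 15 >/dev/null; python3 st.py
```

```text
TCP in housing mm [ 8.95 -0.8 ] z 71.0 toolx yaw -78.43 F x,y,z(h) [ 0.6 -0.3] -3.3 j6 2.44
TCP in housing mm [ 9.36 -0.42] z 71.0 toolx yaw -78.43 F x,y,z(h) [-0.  -0.2] -3.2 j6 2.44
TCP in housing mm [ 9.57 -0.14] z 71.01 toolx yaw -78.42 F x,y,z(h) [-0.9  0. ] -4.0 j6 2.44
```

```bash

python3 -m handwheel '[{"tx":0.003,"ty":-0.003,"tz":0.003,"turn":0,"claw":0.2},{"tx":0,"ty":0,"tz":0,"turn":0,"claw":0.2}]' 15 >/dev/null; python3 st.py
python3 -m handwheel '[{"tx":0.003,"ty":-0.003,"tz":0,"turn":0,"claw":0.2},{"tx":0,"ty":0,"tz":0,"turn":0,"claw":0.2}]' 15 >/dev/null; python3 st.py; python3 tilt.py
python3 -m handwheel '[{"tx":0.003,"ty":-0.003,"tz":0,"turn":0,"claw":0.2},{"tx":0,"ty":0,"tz":0,"turn":0,"claw":0.2}]' 15 >/dev/null; python3 st.py; python3 tilt.py
```

```text
TCP in housing mm [9.66 0.19] z 71.0 toolx yaw -78.41 F x,y,z(h) [-5.7 -2.2] 0.4 j6 2.44
TCP in housing mm [9.7  0.28] z 71.03 toolx yaw -78.41 F x,y,z(h) [-7.4 -5.7] 4.0 j6 2.44
tilt 0.0014 dir 18 z 0.0684
end x_h 50.5 sides y_h 45.7 -44.4
yaw err deg -0.07317464669436677
TCP in housing mm [9.75 0.32] z 71.03 toolx yaw -78.41 F x,y,z(h) [-10.2  -7.2] 5.4 j6 2.44
tilt 0.002 dir 42 z 0.0684
end x_h 50.6 sides y_h 45.7 -44.4
yaw err deg 0.0
```

Both contacts are made, about 10 N on the bar and 7 N on the post. I'll hold, ease to about 5 N, hold again, release and rise.

```bash

python3 -m handwheel '[{"tx":0,"ty":0,"tz":0,"turn":0,"claw":0.2},{"tx":0,"ty":0,"tz":0,"turn":0,"claw":0.2},{"tx":0,"ty":0,"tz":0,"turn":0,"claw":0.2},{"tx":0,"ty":0,"tz":0,"turn":0,"claw":0.2}]' 15; python3 st.py
python3 -m handwheel '[{"tx":-0.003,"ty":0.002,"tz":0,"turn":0,"claw":0.2},{"tx":0,"ty":0,"tz":0,"turn":0,"claw":0.2},{"tx":0,"ty":0,"tz":0,"turn":0,"claw":0.2},{"tx":0,"ty":0,"tz":0,"turn":0,"claw":0.2}]' 15 >/dev/null; python3 st.py
python3 -m handwheel '[{"tx":0,"ty":0,"tz":0,"turn":0,"claw":0.45},{"tx":0,"ty":0,"tz":0,"turn":0,"claw":0.45},{"tx":0,"ty":0,"tz":0,"turn":0,"claw":0.6},{"tx":0,"ty":0,"tz":0,"turn":0,"claw":0.6},{"tx":0,"ty":0,"tz":0,"turn":0,"claw":0.6}]' 15 ; python3 st.py; python3 tilt.py
```

```text
time_s: 19.15
tool_pos: [0.5176, -0.2531, 0.071]
orientation: [-0.0, 0.775, -0.632, -0.001]
ft_force: [-10.1, 7.9, 5.0]
opening: 0.0299
finger_force: 15.0
TCP in housing mm [9.77 0.32] z 71.04 toolx yaw -78.41 F x,y,z(h) [-9.7 -8.3] 5.0 j6 2.44
TCP in housing mm [9.74 0.31] z 71.0 toolx yaw -78.42 F x,y,z(h) [-6.4 -5.3] 3.4 j6 2.44
time_s: 20.05
tool_pos: [0.518, -0.2536, 0.0709]
orientation: [-0.0, 0.775, -0.632, 0.0]
ft_force: [-0.6, 0.5, 0.2]
opening: 0.0553
finger_force: 0.0
TCP in housing mm [10.33  0.63] z 70.85 toolx yaw -78.43 F x,y,z(h) [-0.6 -0.5] 0.2 j6 2.44
tilt 0.0034 dir 91 z 0.0684
end x_h 50.6 sides y_h 46.0 -44.7
yaw err deg -0.07261818610098443
```

Released and flat. I'll rise straight up and take a final look.

```bash

python3 -m handwheel '[{"tx":0,"ty":0,"tz":-0.1,"turn":0,"claw":0.6},{"tx":0,"ty":0,"tz":-0.3,"turn":0,"claw":0.6},{"tx":0,"ty":0,"tz":-0.4,"turn":0,"claw":0.6},{"tx":-0.3,"ty":0,"tz":-0.4,"turn":0,"claw":0.6},{"tx":-0.4,"ty":0,"tz":-0.4,"turn":0,"claw":0.6},{"tx":-0.4,"ty":0,"tz":-0.4,"turn":0,"claw":0.6},{"tx":0,"ty":0,"tz":0,"turn":0,"claw":0.6},{"tx":0,"ty":0,"tz":0,"turn":0,"claw":0.6}]' 15
python3 look.py pics/w6.png cover,housing cover_end,housing_end; python3 -c "
import cv2;a=cv2.imread('pics/w6.png')[0:300,150:450];cv2.imwrite('pics/w6c.png',cv2.resize(a,(600,600),interpolation=3))"
```

```text
time_s: 20.9
tool_pos: [0.4978, -0.1545, 0.2629]
orientation: [-0.0, 0.775, -0.632, 0.001]
ft_force: [-0.7, -0.2, -1.1]
opening: 0.0557
finger_force: 0.0
20.9 [ 0.4978424  -0.15449496  0.26287834] [-3.18163583e-04  7.75195569e-01 -6.31720161e-01  1.16897552e-03]
cover 0.91 [282. 113.  82.  88.] [ 0.5165 -0.2528  0.0686]
cover 0.57 [341. 377.  39.   4.] [0.342  0.1325 0.0044]
housing 0.6 [283.  63. 111.  22.] [ 0.5253 -0.3004  0.0653]
cover_end 0.72 [ 68. 285.] [ 0.5228 -0.2919  0.0693]
```

View pics/w6c.png

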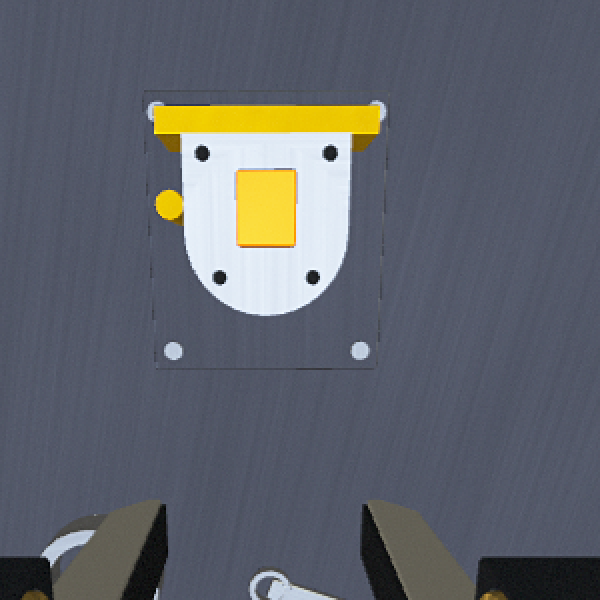

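The cover lies flush on the housing, with its end against the bar at (267,132) and its side against the post at (170,205). The gripper is clear, so I'm handing in.

```bash
python3 -c "
from h import *;print(r.job_done())"
```

```text
the job is handed in; nothing more can be done
None
```

The cover lies flat on the housing, in contact with the bar and the post. I pressed it home at about 5–10 N on each, released it and handed the job in at about 21 s; the hand-in call gave no verdict.

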